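# Seat a spice jar in the jar sealer and hold its key down

## Task

Take the jar of dried green herb (black label with green leaves, black cap) out of the wooden spice rack and stand it upright, fully home, in the round well of the white jar sealer. Let go of it, then push the sealer's orange spring-loaded key down with the gripper until its pointer stands in the green band, keep it there for at least three seconds without ever letting the pointer reach the red band, and finish still holding it in the green. Do not press the key before the jar is home, and leave the other jar in the rack and the other things where they are.

Things in the scene. Friction and masses are not known exactly. Their poses are not given: they have to be found in the camera images.
- spice_jar_2: the jar to seal: clear, pale green content, black label with green leaves, plain black cap; 41 mm across (cap too), 105 mm tall, about 0.11 kg, closed. Origin at the centre of its underside, z up. It starts in one of the rack's two holes, its label turned roughly along the rack's +y. Held by two flat pads above its middle, it can swing between them if it is moved or spun fast.
- spice_jar_1: the other jar in the rack, with a dark blue label with red peppers and a dark cap with a red and blue top: stays there; 41 mm across and 105 mm tall, about 0.11 kg, closed, solid; its black cap is as wide as the body. Origin at the centre of its underside, z up along the jar.
- rack: fixed wooden block 70 x 144 x 35 mm (x, y, z) with two holes of 44 mm side by side along its y axis, at y = +36 and -36 mm; the holes are 28 mm deep, so the jars stand 7 mm above the worktop and their caps end at 112 mm. Origin at the centre of its underside; its y axis points roughly to the robot's left.
- well (a point): centre of the flat floor of the sealer's well. The sealer is a fixed white housing 104 x 160 x 55 mm (x, y, z; its front, -x, is turned roughly to the robot). The well is a round hole of 46 mm, open at the top of the housing, 40 mm deep, with a 3 mm chamfer; its floor lies 15 mm above the worktop, so a seated jar ends 120 mm above the worktop. Axes as the housing's; the key stands 88 mm from the well along +y.
- key (a joint): how far the sealer's key is pushed down, in m: 0 released, 0.024 at its stop. A vertical spring plunger: about 4 N to start it, 8 N in the middle of the green, 11 N at the stop; it springs back up when let go. The pointer is in the green band from 0.009 to 0.017 and in the red band from 0.0205.
- key_top (a point): centre of the top face of the key's orange disc, 44 mm across, 95 mm above the worktop when released; it moves down with the key. A steel bracket from the disc leads sideways (+y, no obstacle to the gripper) and down to a black pointer bar in front of the gauge on the housing's +y end (white, then the green band, white, and the red band lowest). The housing's top lies 40 mm below the released disc's top.
- garlic: bystander: garlic bulb, 48 x 50 x 51 mm, loose; origin at its underside
- onion: bystander: red onion, 78 mm across, 84 mm tall, loose; origin at its underside
- bowl: bystander: small empty steel bowl, 92 mm across, 36 mm tall, loose; origin at its underside
- sealer: the jar sealer, fixed; origin at the centre of its housing's underside; the well's axis at y = -44 mm, the key's at y = +44 mm in its axes

How it is judged:
On the way, in this order (a step that is already met when the one before it is completed fails the run):
1. the herb jar stands fully home in the well, let go, the key not yet pressed (horizontal distance between spice_jar_2 and well below 0.006 m and z of spice_jar_2 in the frame of well between -0.005 and 0.005 m and angle between spice_jar_2's own z axis and vertical below 0.12 rad and contact force between the fingers and spice_jar_2 below 0.3 N and value of joint key below 0.004 m), for 0.2 s.
2. the key is held with its pointer in the green band for about three seconds (value of joint key between 0.009 and 0.017 m and contact force between any of the fingers, the arm and sealer above 2 N), for 2.8 s.
At the end, for the whole second after the job is handed in: The herb jar stands in the well within 6 mm of its centre, its underside within 5 mm of the well's floor, upright within 0.12 rad, not touched by the fingers, at rest; the robot itself presses the key with more than 2 N and holds it 9 to 17 mm down (all of step 2 and horizontal distance between spice_jar_2 and well below 0.006 m and z of spice_jar_2 in the frame of well between -0.005 and 0.005 m and angle between spice_jar_2's own z axis and vertical below 0.12 rad and contact force between the fingers and spice_jar_2 below 0.3 N and linear speed of spice_jar_2 below 0.03 m/s); the arm keeps its last pose, push and grip.
It fails at once if the key is pushed to the red band (more than 21 mm down) (value of joint key above 0.021 m).
It fails at once if the key is pressed (more than 6 mm) while the jar is not home in the well (value of joint key above 0.006 m and not (horizontal distance between spice_jar_2 and well below 0.006 m and z of spice_jar_2 in the frame of well below 0.005 m)).
It fails at once if the other jar is moved more than 20 mm or lifted out (distance of spice_jar_1 from where it was at the start of the episode above 0.02 m).
It fails at once if the garlic, onion or bowl is moved more than 30 mm (distance of any of garlic, onion, bowl from where it was at the start of the episode above 0.03 m).
It also fails if it takes over 59 s, if anything falls off the work surface, if the arm or the gripper's body presses on something with over 40 N, if the wrist force passes 120 N, or if a joint passes its speed limit or range.

## Robot

A 7-joint arm with a two-finger parallel gripper is mounted at the origin on a cart in front of the work surface, level with it; the furniture and walls round the work are solid. World frame = base frame: x ahead of the robot, y to its left, z up, the work surface at z = 0. Lengths are in m, angles in rad, forces in N, time in s.
With the tool pointing down it reaches from about 0.4 to 0.85 m from the base axis. Payload 10.4 kg.
Tool frame: the origin (TCP) lies midway between the tips of the shut fingers; the grasp point (between the pads) lies 19 mm behind it (manip.hold_point_z is the distance from the TCP to the grasp point, in m); z points along the fingers, y is the line along which they close (so a half turn about z gives the same grasp; the last joint's range is limited). The gripper opens to 85 mm and grips with 20 to 120 N. Pads are 22 mm wide; open, the fingers measure 114 mm over their backs; the gripper's body (76 mm by 85 mm) begins 54 mm behind the grasp point. The pads swing forward as they close: fully open they stand 13 mm farther back than shut.
Start: joints at [-1.265, 0.332, -0.065, 1.46, 0.022, 1.35, -0.088], TCP at [0.202, 0.592, 0.196] pointing down, gripper open.
Joint ranges: [-2.6, 2.6], [-0.5, 2.12], [-1.47, 1.34], [0.16, 2.42], [-1.27, 4.41], [0.06, 2.06], [-2.6, 2.6]. Speed limits (rad/s): [2.22, 2.22, 2.79, 2.79, 3.14, 3.14, 3.14].

## Interface

Orientations are given as a unit quaternion [x, y, z, w].
In Python, from workcell import manip, eyes, job gives the robot as it stands.
- The arm moves only by the shell command python3 -m crank 'ROWS' [FORCE]. ROWS is JSON, a list that holds one entry, the list of rows, each a list of 7 numbers: the finger opening in cm, from 0 to 8.54, then the shift along the world's x, y, z in cm, then the turn, a rotation vector about the world's x, y, z in degrees. In form: [[[hand, x, y, z, ax, ay, az], ...]]. A call has 1 to 20 rows; each row shifts and turns the commanded pose from where the row before left it; what a row does not reach is not made up. A row lasts 1/8 s, in which the tool goes at most 62.5 mm and 10.7 degrees, less where a joint would pass 70% of its speed; a pose out of reach is approached as far as the arm can. A call with a gripper value outside its range is refused whole. The fingers move at their own pace and stop on an object; FORCE is the grip in N (left out, the last holds). Time passes only in rows, so rows that do not move let the fingers close. It gives the time, the measured TCP pose, the force, the opening and the grip force at its end, in the units of the state.
- manip.get_obs(): the state, without advancing time (a new reading comes with each control period).
- eyes.camera(name): name is "side" or "top"; returns (picture, depth): 480x640x3 uint8, red, green, blue; 480x640 float32, m along the optical axis (not along the pixel's ray), 0 where there is no reading.
- eyes.camera_params(name): a dict with "fx", "fy", "cx", "cy" (pixels), "world_from_camera" (4x4, takes a point from camera to world coordinates). Camera axes: x right, y down, z forward; pixel columns grow to the right and rows downward; lengths in m; the calibration is good to about 2 mm. A picture is of the moment at which its call begins. camera_params takes no time and is no camera call.
- job.hand_in(): hands the job in; it is judged then, once.
The state is a dict: "clock": time; "joint_pos": joint angles; "joint_velocities": joint speeds; "tau": joint torques, N m; "position": TCP position; "ee_rot": TCP orientation; "ft_force": force on the tool from outside, world axes, zero at the start; "torque": the same for the moment, N m; "grip_width": opening from 0.0 (shut) to 1.0 (fully open); "grasp_force": force on a finger pad.
Only numpy, scipy, OpenCV 4.12 (cv2) and the standard library are available. Lean on these libraries where they do the work, as an engineer would, in place of code of your own. Each camera call takes 0.05 s, during which the arm holds its last target. There are 200 camera calls.

## Working session

There is one attempt and no reset: what is moved stays moved. The work goes in short steps, Python scripts to look and compute and a shell command to move; the robot and the scene stay as the last step left them, time stands still between calls to the robot, and variables do not carry over. Pictures are saved under pics/ and viewed, at most 10 in all, crops included, and the job is handed in when it is done.

```bash
mkdir -p pics; python3 - <<'E'
from workcell import manip, eyes, job
import cv2,numpy as np
for n in("top","side"):
    p,d=eyes.camera(n); cv2.imwrite(f"pics/{n}0.png",p[:,:,::-1]); np.savez(f"{n}0.npz",p=p,d=d)
    c=eyes.camera_params(n); print(n,c)
print(manip.get_obs(), manip.hold_point_z)
E
```

```text
top {'fx': 468.64360153713216, 'fy': 468.64360153713216, 'cx': 328.3744093479215, 'cy': 239.54141990190362, 'world_from_camera': array([[ 0.02324578, -0.98540958,  0.16860483,  0.39578432],
       [-0.99913938, -0.02869448, -0.02995191, -0.02301323],
       [ 0.03435292, -0.16776347, -0.98522855,  1.11658224],
       [ 0.        ,  0.        ,  0.        ,  1.        ]])}
side {'fx': 463.7672737266962, 'fy': 463.7672737266962, 'cx': 324.1068496681882, 'cy': 241.90348664458418, 'world_from_camera': array([[-0.97942889, -0.08854924,  0.18132316,  0.37035013],
       [-0.20017397,  0.53983284, -0.81762515,  0.75177805],
       [-0.02548411, -0.83710187, -0.54645313,  0.63375492],
       [ 0.        ,  0.        ,  0.        ,  1.        ]])}
{'clock': 0.1, 'joint_pos': array([-1.26462537,  0.33281801, -0.06474669,  1.46083796,  0.02157247,
        1.34989868, -0.08849884]), 'joint_velocities': array([-8.37897562e-04, -4.12560728e-04, -3.62432187e-04, -1.64141739e-03,
        1.80773330e-05, -9.89515073e-04,  4.98901238e-04]), 'tau': array([ 7.87273912e-04, -6.26738477e+01,  4.86512552e-02, -3.92422450e+01,
        1.62183330e-02,  6.95445458e-03,  2.08142734e-05]), 'position': array([0.20164689, 0.59118155, 0.19499905]), 'ee_rot': array([ 1.63617459e-01,  9.86523657e-01, -6.26658721e-04, -9.66861398e-05]), 'ft_force': array([-0.42728754, -0.03295179, -1.14243119]), 'torque': array([-0.00653181, -0.0284658 ,  0.03448018]), 'grasp_force': 0.0, 'grip_width': 1.0030085057061442} 0.0187
```

View pics/top0.png

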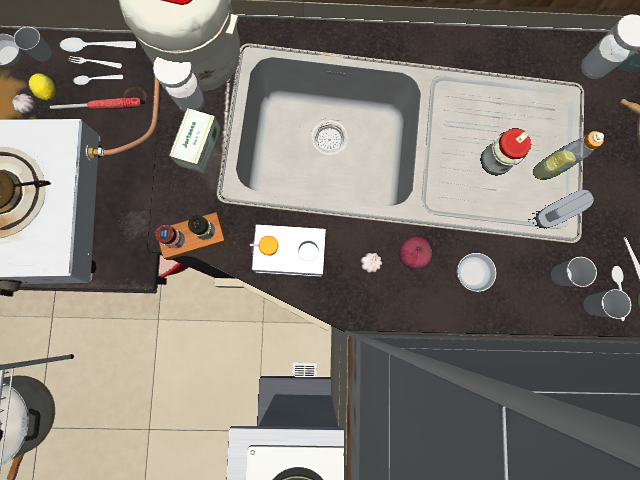

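View pics/side0.png

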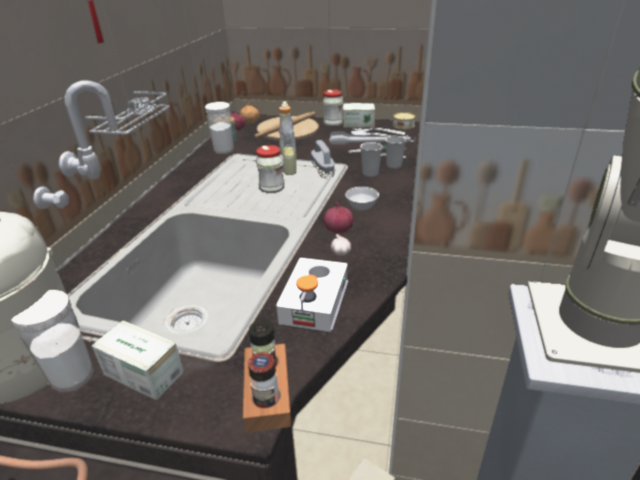

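The top view shows the herb jar's cap at (202,225), the blue/red jar at (168,235), the key at (268,245) and the well at (308,250). Next I'll measure them.

```bash
cat > h.py <<'E'
import numpy as np,cv2
from workcell import manip,eyes,job
def ray(c,uv,z):
    uv=np.atleast_2d(uv).astype(float);T=c["world_from_camera"]
    d=np.c_[(uv[:,0]-c["cx"])/c["fx"],(uv[:,1]-c["cy"])/c["fy"],np.ones(len(uv))]@T[:3,:3].T
    return T[:3,3]+d*((z-T[2,3])/d[:,2])[:,None]
def cloud(c,d):
    v,u=np.mgrid[:480,:640];T=c["world_from_camera"]
    P=np.stack([(u-c["cx"])/c["fx"]*d,(v-c["cy"])/c["fy"]*d,d],-1)
    return P@T[:3,:3].T+T[:3,3]
E
python3 - <<'E'
from h import *
np.set_printoptions(precision=4,suppress=True)
for n in("top","side"):
    f=np.load(n+"0.npz");p,d=f["p"],f["d"];c=eyes.camera_params(n);W=cloud(c,d)
    hsv=cv2.cvtColor(p,cv2.COLOR_RGB2HSV)
    def cents(m,z,name,amin=30):
        k,l,s,ce=cv2.connectedComponentsWithStats(m.astype(np.uint8))
        for i in range(1,k):
            if s[i,4]>=amin:
                uv=ce[i]; cn=cv2.findContours((l==i).astype(np.uint8),cv2.RETR_EXTERNAL,cv2.CHAIN_APPROX_NONE)[0][0][:,0]
                R=ray(c,cn,z)[:,:2].astype(np.float32); 
                zz=W[l==i][:,2]; print(n,name,uv,s[i,4],'ctr',ray(c,uv,z)[0,:2],'rect',cv2.minAreaRect(R),'z',np.median(zz))
    roi=(W[...,0]>.25)&(W[...,0]<.6)&(W[...,1]>-.05)&(W[...,1]<.45)
    cents(roi&(hsv[...,0]>8)&(hsv[...,0]<22)&(hsv[...,1]>200)&(hsv[...,2]>180)&(W[...,2]>.085),.095,'key')
    cents(roi&(W[...,2]>.104)&(W[...,2]<.122),.112,'caps')
    cents(roi&(W[...,2]>.049)&(W[...,2]<.062),.055,'house')
    cents(roi&(W[...,2]>.030)&(W[...,2]<.040)&(hsv[...,1]>90),.035,'rack')
f=np.load("top0.npz");p=f["p"]
q=np.load("side0.npz")["p"]
a=cv2.resize(p[200:285,145:335],None,fx=4,fy=4,interpolation=cv2.INTER_CUBIC)
b=cv2.resize(q[255:435,235:355],None,fx=1.37,fy=1.37)
cv2.imwrite("pics/crop.png",a[:,:,::-1])
E
```

```text
top key [266.7191 243.1461] 89 ctr [0.5586 0.0814] rect ((0.5545648336410522, 0.07949696481227875), (0.04019274190068245, 0.0371771901845932), 2.7499661445617676) z 0.09485985389187634
top caps [197.2374 226.3434] 198 ctr [0.5884 0.2311] rect ((0.5869958400726318, 0.23079906404018402), (0.02647167444229126, 0.040905073285102844), 1.7485462427139282) z 0.11213849204835813
top caps [164.7828 233.5552] 290 ctr [0.5705 0.2992] rect ((0.5695915818214417, 0.29963794350624084), (0.039408449083566666, 0.040885623544454575), 1.7312722206115723) z 0.11181806187403887
top house [289.0526 250.8931] 2395 ctr [0.5486 0.0339] rect ((0.5507227778434753, 0.036723703145980835), (0.16556718945503235, 0.10074669122695923), 88.93456268310547) z 0.054905156022429624
top house [177.6    241.2571] 35 ctr [0.5635 0.2873] rect ((0.5643373727798462, 0.28884559869766235), (0.01615757681429386, 0.03847448527812958), 58.7415885925293) z 0.05574115868386387
top rack [190.8167 242.2534] 742 ctr [0.5652 0.2627] rect ((0.5787997841835022, 0.264602929353714), (0.06300269812345505, 0.14467911422252655), 18.983083724975
[... 273 characters left out ...]
((0.5693154335021973, 0.3070879280567169), (0.040621090680360794, 0.044313982129096985), 10.165188789367676) z 0.11237706577380646
side house [315.3723 287.9625] 2028 ctr [0.546  0.0524] rect ((0.5511736869812012, 0.04343177378177643), (0.17417091131210327, 0.10399740934371948), 88.12213134765625) z 0.0554408161738596
side house [265.5208 394.9236] 144 ctr [0.5652 0.318 ] rect ((0.5655401349067688, 0.31535953283309937), (0.040700580924749374, 0.023295968770980835), 24.05243492126465) z 0.0553225229724259
side rack [271.8561 392.7711] 1258 ctr [0.5633 0.2972] rect ((0.5812958478927612, 0.27117079496383667), (0.06931371986865997, 0.14950162172317505), 18.630189895629883) z 0.035363668975401163
```

View pics/crop.png

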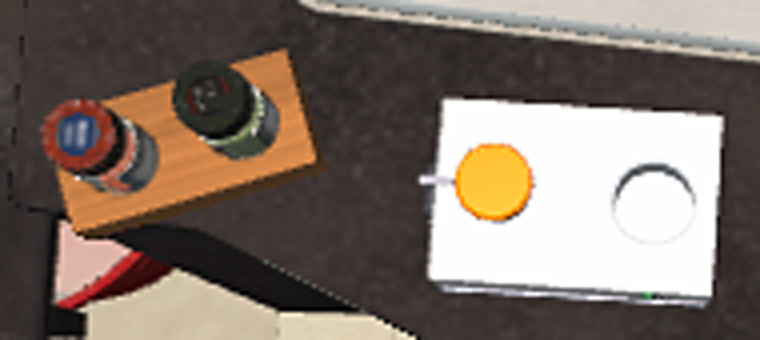

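The crop shows the herb cap centre at about (197.5,223.6) in full-image pixels, the red/blue cap at (164.6,233.4), the key disc at (268,245) and the well rim at (308.5,250.7). The rack is yawed about 19°. I'll refine these with colour contours in both views.

```bash
python3 - <<'E'
from h import *
np.set_printoptions(precision=4,suppress=True)
for n in("top","side"):
    f=np.load(n+"0.npz");p=f["p"];c=eyes.camera_params(n);W=cloud(c,f["d"])
    hsv=cv2.cvtColor(p,cv2.COLOR_RGB2HSV).astype(int);H,S,V=hsv[...,0],hsv[...,1],hsv[...,2]
    box=np.zeros(H.shape,bool)
    if n=="top": box[195:290,145:335]=1
    else: box[250:435,235:360]=1
    def big(m):
        k,l,s,_=cv2.connectedComponentsWithStats((m&box).astype(np.uint8)); i=1+s[1:,4].argmax(); return (l==i).astype(np.uint8)
    def cont(m): return max(cv2.findContours(m,cv2.RETR_EXTERNAL,cv2.CHAIN_APPROX_NONE)[0],key=len)[:,0]
    key=big((H>8)&(H<24)&(S>190)&(V>200)&(W[...,2]>.07)&(W[...,0]<.62)); 
    R=ray(c,cont(key),.095)[:,:2].astype(np.float32); print(n,'key',key.sum(),cv2.fitEllipse(R),cv2.minEnclosingCircle(R))
    wh=(V>(190 if n=="top" else 150))&(S<40)&(np.abs(W[...,2]-.055)<.008); m=big(wh); m=cv2.morphologyEx(m,cv2.MORPH_CLOSE,np.ones((3,3)))
    R=ray(c,cont(m),.055)[:,:2].astype(np.float32); r=cv2.minAreaRect(R); print(n,'housing',r,cv2.boxPoints(r).tolist())
    br=big((H>3)&(H<20)&(S>110)&(np.abs(W[...,2]-.035)<.006))
    R=ray(c,cont(br),.035)[:,:2].astype(np.float32); r=cv2.minAreaRect(R); print(n,'rack',r,cv2.boxPoints(r).tolist())
    # well: pixels clearly below housing top or dark rim inside housing
    rp=ray(c,np.argwhere(box)[:,::-1],.055)
    # herb cap: points at cap height, with hits from depth
    cap=(np.abs(W[...,2]-.112)<.012)&box
    k,l,s,ce=cv2.connectedComponentsWithStats(cap.astype(np.uint8))
    for i in range(1,k):
        if s[i,4]>60: print(n,'capbox',s[i],cv2.minEnclosingCircle(ray(c,cont((l==i).astype(np.uint8)),.112)[:,:2].astype(np.float32)))
    hole=np.zeros_like(box); X=W
    g=cv2.cvtColor(p,cv2.COLOR_RGB2GRAY)
    v,u=np.mgrid[:480,:640]; Q=ray(c,np.c_[u.ravel(),v.ravel()],.055).reshape(480,640,3)
    near=np.hypot(Q[...,0]-.548,Q[...,1]+.007)<.034
    low=near&((W[...,2]<.050))
    if low.any():
        k=cont(big(low)); R=Q[k[:,1],k[:,0],:2].astype(np.float32); print(n,'well',low.sum(),cv2.minEnclosingCircle(R),cv2.fitEllipse(R))
E
```

```text
top key 267 ((0.5545799136161804, 0.07872951030731201), (0.03908717632293701, 0.04029662534594536), 94.71378326416016) ((0.5548998713493347, 0.0785922184586525), 0.020973235368728638)
top housing ((0.5538140535354614, 0.035067103803157806), (0.1607040911912918, 0.1042570173740387), 87.93962097167969) [[0.4988303780555725, -0.043358832597732544], [0.6030200123786926, -0.04710714519023895], [0.6087977290153503, 0.11349304020404816], [0.5046080946922302, 0.11724135279655457]]
top rack ((0.5827727913856506, 0.2659222185611725), (0.07157391309738159, 0.14465883374214172), 18.85541343688965) [[0.5255307555198669, 0.3228045701980591], [0.5722817778587341, 0.18590854108333588], [0.6400148272514343, 0.2090398669242859], [0.5932638049125671, 0.3459358811378479]]
top capbox [188 215  20  20 295] ((0.5930854678153992, 0.2309427708387375), 0.02171419933438301)
top capbox [155 225  21  19 301] ((0.570477306842804, 0.29834267497062683), 0.021902577951550484)
top well 308 ((0.5519578456878662, -0.009119600057601929), 0.02384968288242817) ((0.5518651008605957, -0.009469487704336643), (0.043233685195446014, 0.04393720626831055), 11.972522735595703)Traceback (most recent call last):
  File "<stdin>", line 12, in <module>
  File "<stdin>", line 10, in big
ValueError: attempt to get argmax of an empty sequence
```

```bash
python3 -m crank '[[[8.5,3.92,-3.6,0,0,0,-5.2],[8.5,3.92,-3.6,0,0,0,-5.2],[8.5,3.92,-3.6,0,0,0,-5.2],[8.5,3.92,-3.6,0,0,0,-5.2],[8.5,3.92,-3.6,0,0,0,-5.2],[8.5,3.92,-3.6,0,0,0,-5.2],[8.5,3.92,-3.6,0,0,0,-5.2],[8.5,3.92,-3.6,0,0,0,-5.2],[8.5,3.92,-3.6,0,0,0,-5.2],[8.5,3.92,-3.6,0,0,0,-5.2],[8.5,0,0,0,0,0,0],[8.5,0,0,0,0,0,0],[8.5,0,0,0,0,0,0]]]' 25
cat > s.py <<'E'
from h import *
from scipy.spatial.transform import Rotation as R
np.set_printoptions(precision=4,suppress=True)
o=manip.get_obs();r=R.from_quat(o["ee_rot"]).as_matrix()
print(o["clock"],o["position"],"tool y",np.degrees(np.arctan2(r[1,1],r[0,1])),"z",r[:,2],"F",o["ft_force"],o["grip_width"],o["grasp_force"])
E
python3 s.py
```

```text
clock: 1.72
position: [0.5929, 0.2331, 0.1956]
ee_rot: [0.579, 0.816, 0.0, -0.0]
ft_force: [0.5, 0.6, -0.5]
grip_width: 0.995
grasp_force: 0.0
1.725 [0.5929 0.2331 0.1956] tool y 19.306557942145503 z [-0.0006  0.0006 -1.    ] F [ 0.5325  0.5984 -0.5117] 0.994936488727816 0.0
```

```bash
python3 -m crank '[[[8.5,0.06,-0.18,-4,0,0,0],[8.5,0,0,-3,0,0,0],[8.5,0,0,-2,0,0,0],[8.5,0,0,-2,0,0,0],[8.5,0,0,-1.9,0,0,0],[8.5,0,0,0,0,0,0],[8.5,0,0,0,0,0,0]]]'; python3 s.py; python3 - <<'E'
from h import *
p,d=eyes.camera("side"); q,_=eyes.camera("top")
a=cv2.resize(p[250:450,210:360],None,fx=2.6,fy=2.6);b=cv2.resize(q[180:300,130:300],None,fx=2.2,fy=2.2)
o=np.zeros((520,390+374,3),np.uint8);o[:a.shape[0],:390]=a;o[:b.shape[0],390:]=b
cv2.imwrite("pics/g.png",o[:,:,::-1])
E
```

```text
clock: 2.6
position: [0.5949, 0.2299, 0.0675]
ee_rot: [0.58, 0.815, 0.0, 0.0]
ft_force: [-0.1, 0.7, 0.7]
grip_width: 0.999
grasp_force: 0.0
2.6 [0.5949 0.2299 0.0675] tool y 19.157243696510633 z [ 0.001   0.0005 -1.    ] F [-0.1351  0.6729  0.7191] 0.9988084566718378 0.0
```

View pics/g.png

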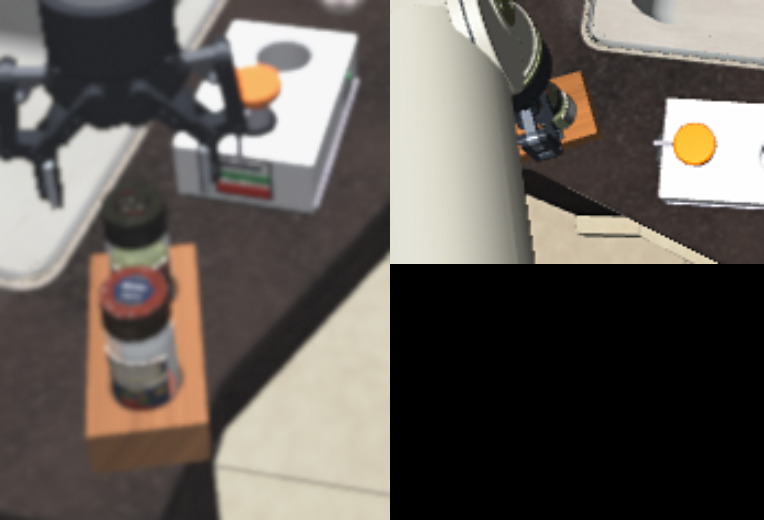

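Side view: the fingers straddle the cap laterally, but the tips look high or behind it in the picture. I'll check by projection.

```bash
python3 - <<'E'
from h import *
c=eyes.camera_params("side");Ti=np.linalg.inv(c["world_from_camera"])
def pr(P):
    q=Ti[:3,:3]@P+Ti[:3,3];u=np.array([c["fx"]*q[0]/q[2]+c["cx"],c["fy"]*q[1]/q[2]+c["cy"]]);return u,(u-[210,250])*2.6
a=np.radians(19.2);t=np.array([np.cos(a),np.sin(a),0])
tc=np.array([.5949,.2299,.080])
for P in (tc,tc+.045*t,tc-.045*t,np.array([.5935,.2313,.112]),np.array([.5705,.2983,.112])):print(P,pr(P))
p,d=eyes.camera("side");W=cloud(c,d)
m=(W[...,1]<.33)&(W[...,1]>.12)&(W[...,0]>.5)&(W[...,0]<.68)&(W[...,2]>.075)&(W[...,2]<.4)
for lo in (.075,.09,.105,.12,.135,.15):
    s=W[m&(W[...,2]>lo)&(W[...,2]<lo+.015)&~((abs(W[...,0]-.58)<.035)&(W[...,2]<.118))]
    if len(s):print(lo,len(s),s.min(0),np.median(s,0),s.max(0))
E
```

```text
[0.5949 0.2299 0.08  ] (array([263.06427645, 339.43609254]), array([137.96711876, 232.53384061]))
[0.63739694 0.244699   0.08      ] (array([235.70702495, 342.5556856 ]), array([ 66.83826487, 240.64478257]))
[0.55240306 0.215101   0.08      ] (array([290.11105381, 336.35190336]), array([208.28873991, 224.51494874]))
[0.5935 0.2313 0.112 ] (array([261.69961906, 325.89234062]), array([134.41900956, 197.32008561]))
[0.5705 0.2983 0.112 ] (array([262.49182021, 358.64340898]), array([136.47873256, 282.47286335]))
0.105 7 [0.54750397 0.22411591 0.11521901] [0.63679876 0.23978148 0.11910515] [0.63816403 0.24418806 0.11973542]
0.12 117 [0.53963943 0.21767479 0.12036803] [0.63232787 0.24330738 0.12897102] [0.64537354 0.25820375 0.1349325 ]
0.135 130 [0.54051784 0.21791019 0.1353083 ] [0.63313839 0.24730592 0.14265045] [0.64654229 0.2577028  0.14987497]
0.15 161 [0.52348944 0.21525893 0.15005307] [0.63226093 0.24861187 0.1603111 ] [0.66044207 0.26480515 0.16496509]
```

```bash
cat > f.py <<'E'
from h import *
c=eyes.camera_params("side")
p,d=eyes.camera("side");W=cloud(c,d)
m=(W[...,1]<.33)&(W[...,1]>.12)&(W[...,0]>.61)&(W[...,0]<.68)&(W[...,2]>.045)&(W[...,2]<.4)
s=W[m];print("finger low",s[s[:,2].argsort()[:6]])
E
python3 f.py; python3 s.py
python3 -m crank '[[[8.5,0,0,0,0,0,0],[8.5,0,0,0,0,0,0],[8.5,0,0,0,0,0,0]]]' >/dev/null; python3 f.py; python3 s.py
```

```text
finger low [[0.61336577 0.24054443 0.05574754]
 [0.61307957 0.24055452 0.05818253]
 [0.6100281  0.24721533 0.07954013]
 [0.61041134 0.24467401 0.08376717]
 [0.61011881 0.24725363 0.09316906]
 [0.61264092 0.24274698 0.0995112 ]]
2.8 [0.5949 0.2299 0.0675] tool y 19.158657071409163 z [ 0.0012  0.0007 -1.    ] F [ 0.0789  0.228  -0.2275] 0.9978341832133556 0.0
finger low [[0.61269453 0.24195651 0.05734406]
 [0.61266135 0.24143535 0.05917424]
 [0.61042142 0.24638732 0.07863063]
 [0.61038437 0.24669485 0.09257034]
 [0.612603   0.24282665 0.09959482]
 [0.61114856 0.24531242 0.10446461]]
3.225 [0.5944 0.2297 0.0668] tool y 19.159759387909887 z [ 0.0001  0.0001 -1.    ] F [ 0.3447 -0.3896 -0.103 ] 0.9979124788159491 0.0
```

```bash
python3 - <<'E'
from h import *
p,d=eyes.camera("side")
a=np.clip(p[310:355,225:300].astype(float)*2,0,255).astype(np.uint8)
b=(255*np.clip((d[310:355,225:300]-.5)/.35,0,1)).astype(np.uint8);b=np.dstack([b]*3);b[d[310:355,225:300]==0]=[255,0,0]
o=np.hstack([cv2.resize(x,None,fx=5,fy=5,interpolation=cv2.INTER_NEAREST) for x in(a,b)])
cv2.imwrite("pics/z.png",o[:,:,::-1])
E
```

```text
(no output)
```

View pics/z.png

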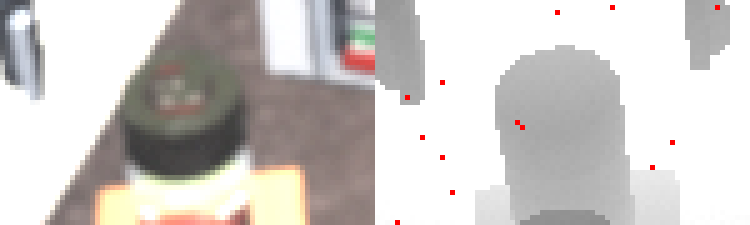

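Both the picture and the depth put the open tips at z≈0.11, higher than the reported TCP suggests. Going 25 mm lower is safe whichever is right, because the body still clears the cap.

```bash
python3 -m crank '[[[8.5,0,0.1,-0.8,0,0,0],[8.5,0,0,-0.8,0,0,0],[8.5,0,0,-0.6,0,0,0],[8.5,0,0,-0.2,0,0,0],[8.5,0,0,0,0,0,0]]]' >/dev/null; python3 s.py
python3 - <<'E'
from h import *
c=eyes.camera_params("side")
p,d=eyes.camera("side");W=cloud(c,d)
for lo,hi in((.618,.68),(.5,.57)):
    m=(W[...,1]<.27)&(W[...,1]>.15)&(W[...,0]>lo)&(W[...,0]<hi)&(W[...,2]>.05)&(W[...,2]<.4)
    s=W[m];print(s[s[:,2].argsort()[:8]])
E
```

```text
3.9 [0.5944 0.2307 0.0426] tool y 19.15860074010094 z [-0.0001 -0.0001 -1.    ] F [-0.295   1.2675  0.2265] 0.9954390437297841 0.0
[[0.63288691 0.25074063 0.09260929]
 [0.63343277 0.24909588 0.09314217]
 [0.63565174 0.24303565 0.09358734]
 [0.63393824 0.24752653 0.09376283]
 [0.63456393 0.24572528 0.09414252]
 [0.63125557 0.25445265 0.09432578]
 [0.63736661 0.25614201 0.09492163]
 [0.63387769 0.25611513 0.09551151]]
[[0.54879628 0.22567793 0.09395899]
 [0.54714825 0.22549476 0.09406481]
 [0.54983287 0.22764933 0.0956888 ]
 [0.54692927 0.22569645 0.09653779]
 [0.54521732 0.2257191  0.0968523 ]
 [0.54825561 0.22681834 0.09739232]
 [0.54187063 0.21898034 0.09767449]
 [0.54965908 0.22769973 0.09800185]]
```

```bash
python3 -m crank '[[[3,0,0,0,0,0,0],[3,0,0,0,0,0,0],[3,0,0,0,0,0,0],[3,0,0,0,0,0,0],[3,0,0,0,0,0,0],[3,0,0,0,0,0,0],[3,0,0,0,0,0,0],[3,0,0,0,0,0,0]]]' 30 >/dev/null; python3 s.py
python3 - <<'E'
from h import *
c=eyes.camera_params("side")
p,d=eyes.camera("side");W=cloud(c,d)
for lo,hi in((.615,.68),(.5,.573)):
    m=(W[...,1]<.27)&(W[...,1]>.15)&(W[...,0]>lo)&(W[...,0]<hi)&(W[...,2]>.05)&(W[...,2]<.4)
    s=W[m];print(s[s[:,2].argsort()[:5]])
a=np.clip(cv2.resize(p[240:400,200:340],None,fx=4,fy=3.7,interpolation=cv2.INTER_CUBIC).astype(float)*1.5,0,255)
cv2.imwrite("pics/closed.png",a[:,:,::-1])
E
```

```text
4.95 [0.5946 0.2308 0.043 ] tool y 19.160634576790773 z [ 0.0005  0.0003 -1.    ] F [-0.1391 -0.502   5.2472] 0.46634068488044605 30.56687775067985
[[0.6159362  0.24838263 0.084219  ]
 [0.61512788 0.25062237 0.08434382]
 [0.62163538 0.2463583  0.08572675]
 [0.61697197 0.24868324 0.08887044]
 [0.62237597 0.24781379 0.08930949]]
[[0.57291282 0.23956506 0.06228777]
 [0.57263327 0.23975002 0.06487214]
 [0.57251985 0.23847669 0.07055965]
 [0.57269968 0.23698266 0.07362799]
 [0.57283816 0.23611239 0.07502667]][ WARN:0@0.833] global loadsave.cpp:1063 imwrite_ Unsupported depth image for selected encoder is fallbacked to CV_8U.
```

View pics/closed.png

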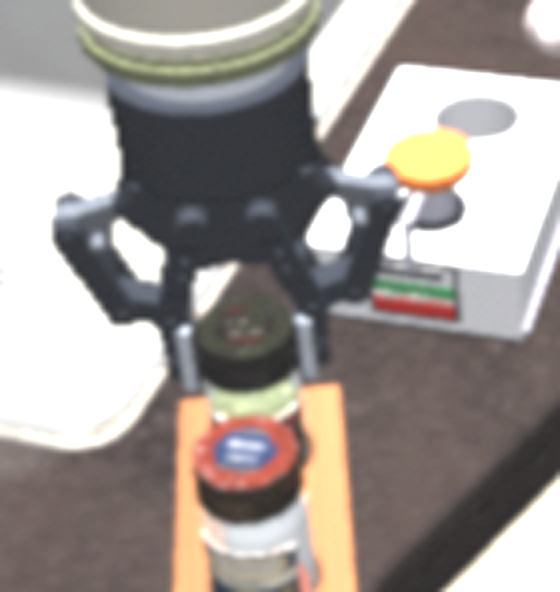

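The herb jar's cap is gripped squarely by both pads (cap near (245,335) in the crop), at 41 mm opening and 30 N. Now I'll lift gently and carry it over.

```bash
python3 -m crank '[[[3,0,0,0.3,0,0,0],[3,0,0,0.5,0,0,0],[3,0,0,0.7,0,0,0],[3,0,0,1,0,0,0],[3,0,0,1,0,0,0],[3,0,0,1.5,0,0,0],[3,0,0,1.5,0,0,0],[3,0,0,1.5,0,0,0],[3,0,0,1.5,0,0,0],[3,0,0,1.2,0,0,0],[3,0,0,0.8,0,0,0],[3,0,0,0,0,0,0],[3,0,0,0,0,0,0]]]' 40 >/dev/null; python3 s.py
python3 -m crank '[[[3,-0.1,-0.6,0,0,0,0],[3,-0.2,-1.2,0,0,0,0],[3,-0.3,-1.7,0,0,0,0],[3,-0.35,-2,0,0,0,0],[3,-0.35,-2,0,0,0,0],[3,-0.35,-2,0,0,0,0],[3,-0.35,-2,0,0,0,0],[3,-0.35,-2,0,0,0,0],[3,-0.35,-2,0,0,0,0],[3,-0.35,-2,0,0,0,0],[3,-0.35,-2,0,0,0,0],[3,-0.35,-1.8,0,0,0,0],[3,-0.25,-1.3,0,0,0,0],[3,-0.2,-0.9,0,0,0,0],[3,-0.1,-0.5,0,0,0,0],[3,0,0,0,0,0,0],[3,0,0,0,0,0,0],[3,0,0,0,0,0,0],[3,0,0,0,0,0,0]]]' >/dev/null; python3 s.py
python3 - <<'E'
from h import *
p,d=eyes.camera("side");q,e=eyes.camera("top")
np.savez("carry.npz",p=p,d=d,q=q,e=e)
a=cv2.resize(p[180:340,240:380],None,fx=3,fy=3);b=cv2.resize(q[200:300,230:340],None,fx=3.6,fy=3.6)
o=np.zeros((480,420+396,3),np.uint8);o[:,:420]=a;o[:360,420:]=b;o=o[:,:800]
cv2.imwrite("pics/carry.png",o[:,:,::-1])
E
```

```text
6.625 [0.5941 0.2307 0.1572] tool y 19.163784461391614 z [-0.0007 -0.0004 -1.    ] F [-0.4923 -0.7109 -1.5684] 0.46151632768460693 40.43608412146568
9.0 [ 0.5514 -0.009   0.1577] tool y 19.184309471209282 z [ 0.0001  0.0001 -1.    ] F [ 0.4589 -0.2052 -2.2344] 0.4629897033277438 40.46215295791626
```

View pics/carry.png

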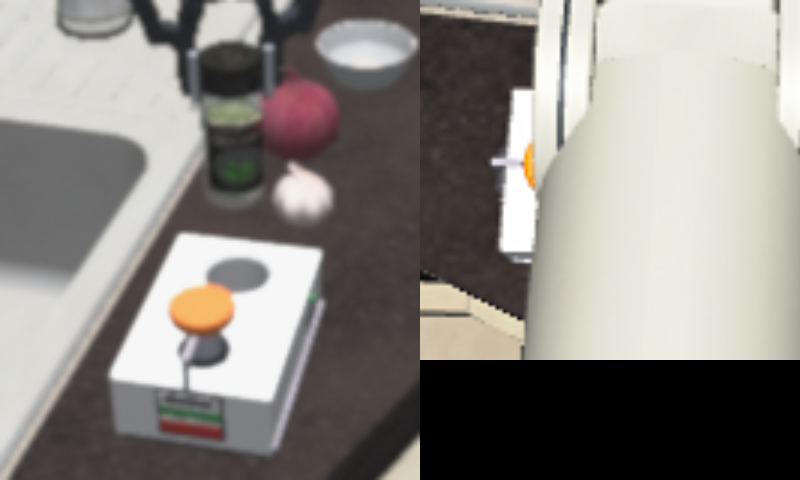

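The side view shows the jar hanging upright above the well, whose rim is at (238,273) in the crop. I'll check the alignment numerically in this view.

```bash
python3 - <<'E'
from h import *
np.set_printoptions(precision=4,suppress=True)
c=eyes.camera_params("side");f=np.load("carry.npz");p,d=f["p"],f["d"];W=cloud(c,d)
v,u=np.mgrid[:480,:640];Q=ray(c,np.c_[u.ravel(),v.ravel()],.055).reshape(480,640,3)
near=np.hypot(Q[...,0]-.552,Q[...,1]+.009)<.036
for t in(.050,.045):
    low=(near&(W[...,2]<t)).astype(np.uint8);k=max(cv2.findContours(low,0,1)[0],key=len)[:,0]
    print('well',cv2.minEnclosingCircle(Q[k[:,1],k[:,0],:2].astype(np.float32)))
# grey test
g=cv2.cvtColor(p,cv2.COLOR_RGB2GRAY);low=(near&(g<170)).astype(np.uint8);k=max(cv2.findContours(low,0,1)[0],key=len)[:,0];print('wellgrey',cv2.minEnclosingCircle(Q[k[:,1],k[:,0],:2].astype(np.float32)))
m=(np.hypot(W[...,0]-.552,W[...,1]+.009)<.03)&(W[...,2]>.1)&(W[...,2]<.24)
from scipy.optimize import least_squares
for lo,hi in((.12,.14),(.14,.16),(.16,.185)):
    s=W[m&(W[...,2]>lo)&(W[...,2]<hi)]
    r=least_squares(lambda x:np.hypot(s[:,0]-x[0],s[:,1]-x[1])-.0205,[.552,-.009],loss="soft_l1",f_scale=.002);print(lo,len(s),r.x,np.abs(r.fun).mean())
s=W[m];print("z range",s[:,2].min(),s[:,2].max(), np.percentile(s[:,2],[2,98]))
R=np.load("side0.npz");
E
```

```text
well ((0.5498842597007751, -0.003421955741941929), 0.02230130136013031)
well ((0.5497568845748901, 0.0001269068889087066), 0.02105986513197422)
wellgrey ((0.5514268279075623, -0.003269040258601308), 0.02082933858036995)
0.12 136 [ 0.5506 -0.0054] 0.0008018078887853726
0.14 175 [ 0.5503 -0.0048] 0.0008703664345010065
0.16 221 [ 0.55   -0.0047] 0.0008873907926585449
z range 0.1222843764397944 0.23993219562140916 [0.1269 0.2324]
```

```bash
python3 -m crank '[[[3,0.03,0,-0.5,0,0,0],[3,0,0,-1,0,0,0],[3,0,0,-1.2,0,0,0],[3,0,0,-1.2,0,0,0],[3,0,0,-1,0,0,0],[3,0,0,-0.8,0,0,0],[3,0,0,-0.5,0,0,0],[3,0,0,-0.5,0,0,0],[3,0,0,-0.5,0,0,0],[3,0,0,0,0,0,0]]]' >/dev/null; python3 s.py
python3 -m crank '[[[3,0,0,-0.3,0,0,0],[3,0,0,-0.3,0,0,0],[3,0,0,-0.3,0,0,0],[3,0,0,0,0,0,0]]]' >/dev/null; python3 s.py
```

```text
10.35 [ 0.5515 -0.0092  0.0854] tool y 19.162931336414704 z [-0.0004 -0.     -1.    ] F [-0.5431  1.3054 -1.2945] 0.4655219985950576 40.45557349920273
10.85 [ 0.5515 -0.0093  0.0764] tool y 19.16164262849471 z [-0.0005 -0.0001 -1.    ] F [ 1.0943  0.0777 -1.5689] 0.46322976235138164 40.45554667711258
```

```bash
python3 -m crank '[[[3,0,0,-0.4,0,0,0],[3,0,0,-0.4,0,0,0],[3,0,0,-0.4,0,0,0],[3,0,0,-0.4,0,0,0],[3,0,0,-0.3,0,0,0],[3,0,0,-0.3,0,0,0],[3,0,0,-0.2,0,0,0],[3,0,0,0,0,0,0]]]' >/dev/null; python3 s.py
python3 -m crank '[[[3,0,0,-0.1,0,0,0],[3,0,0,0,0,0,0],[3,0,0,0,0,0,0]]]' >/dev/null; python3 s.py
```

```text
11.85 [ 0.5516 -0.0093  0.0526] tool y 19.160309740785667 z [-0.0001  0.     -1.    ] F [ 0.1581 -0.7985 -1.105 ] 0.46074827959400655 40.45566447079182
12.225 [ 0.5517 -0.0092  0.0518] tool y 19.164587262265616 z [ 0.0002  0.0001 -1.    ] F [-0.1783 -0.0545 -2.17  ] 0.4642320847863652 40.455678552389145
```

```bash
python3 -m crank '[[[3,0,0,-0.1,0,0,0],[3,0,0,0,0,0,0]]]' >/dev/null; python3 s.py
python3 -m crank '[[[3,0,0,-0.05,0,0,0],[3,0,0,0,0,0,0]]]' >/dev/null; python3 s.py
```

```text
12.475 [ 0.5519 -0.0093  0.051 ] tool y 19.159135466441096 z [ 0.0004  0.0001 -1.    ] F [-0.1369  0.372   1.7321] 0.4679446778302845 40.75600169599056
12.725 [ 0.552  -0.0093  0.051 ] tool y 19.155542301405198 z [ 0.0006  0.0003 -1.    ] F [-2.8297 -0.6917  8.782 ] 0.46251209192993525 41.47385112941265
```

The jar is on the well floor. Releasing it and backing off upwards.

```bash
python3 -m crank '[[[5,0,0,0,0,0,0],[6,0,0,0,0,0,0],[7.5,0,0,0,0,0,0],[7.5,0,0,0,0,0,0],[7.5,0,0,0,0,0,0],[7.5,0,0,0,0,0,0]]]' >/dev/null; python3 s.py
python3 -m crank '[[[7.5,0,0,1,0,0,0],[7.5,0,0,2,0,0,0],[7.5,0,0,2,0,0,0],[7.5,0,0,3,0,0,0],[7.5,0,0,3,0,0,0],[7.5,0,0,2,0,0,0],[7.5,0,0,0,0,0,0],[7.5,0,0,0,0,0,0]]]' >/dev/null; python3 s.py
python3 - <<'E'
from h import *
from scipy.optimize import least_squares
c=eyes.camera_params("side")
p,d=eyes.camera("side");W=cloud(c,d)
m=(np.hypot(W[...,0]-.552,W[...,1]+.007)<.03)&(W[...,2]>.06)&(W[...,2]<.125)
print('top z',np.percentile(W[m][:,2],[50,90,97,99.5]))
for lo,hi in((.065,.085),(.085,.112)):
    s=W[m&(W[...,2]>lo)&(W[...,2]<hi)]
    r=least_squares(lambda x:np.hypot(s[:,0]-x[0],s[:,1]-x[1])-.0205,[.552,-.009],loss="soft_l1",f_scale=.002);print(lo,len(s),r.x)
cv2.imwrite("pics/home.png",cv2.resize(p[180:350,240:400],None,fx=3,fy=3)[:,:,::-1])
E
```

```text
13.475 [ 0.5517 -0.0093  0.0502] tool y 19.15852267846367 z [ 0.0001  0.0001 -1.    ] F [ 0.1111 -1.1666  0.0693] 0.8788918505348312 0.0
14.475 [ 0.5513 -0.0092  0.1797] tool y 19.163489155092993 z [-0.0007  0.     -1.    ] F [ 0.3348  0.896  -0.1697] 0.8820078911744944 0.0
top z [0.10170205 0.12082801 0.12165977 0.12224007]
0.065 166 [ 0.55138411 -0.00522448]
0.085 221 [ 0.55131525 -0.00592183]
```

View pics/home.png

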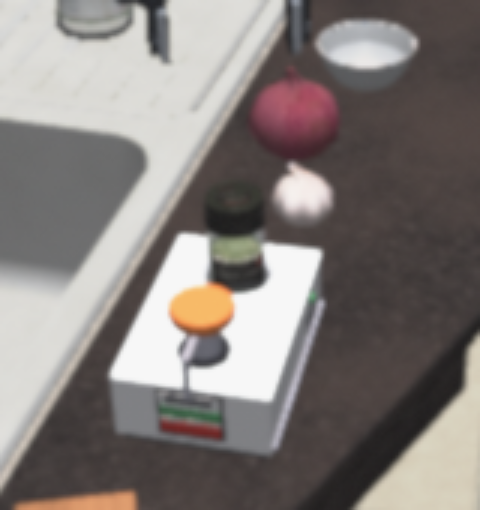

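The jar stands home in the well, with its top at z≈0.120–0.121. The garlic, onion and bowl are untouched. Next I'll shut the fingers and go above the key.

```bash
python3 -m crank '[[[0,0.05,1,0,0,0,0],[0,0.05,1.6,0,0,0,0],[0,0.05,2,0,0,0,0],[0,0.1,2,0,0,0,0],[0,0.1,1.4,0,0,0,0],[0,0,0.8,0,0,0,0],[0,0,0,-1,0,0,0],[0,0,0,-1.5,0,0,0],[0,0,0,-1.5,0,0,0],[0,0,0,-1.5,0,0,0],[0,0,0,-1,0,0,0],[0,0,0,-0.5,0,0,0],[0,0,0,0,0,0,0],[0,0,0,0,0,0,0]]]' 20 >/dev/null; python3 s.py
python3 - <<'E'
from h import *
c=eyes.camera_params("side")
p,d=eyes.camera("side");W=cloud(c,d)
m=(np.hypot(W[...,0]-.555,W[...,1]-.079)<.04)&(W[...,2]>.08)
s=W[m];print(np.histogram(s[:,2],bins=np.arange(.08,.2,.005)))
f=s[s[:,2]>.105];print(f[f[:,2].argsort()[:6]])
E
```

```text
16.275 [0.5556 0.0788 0.1107] tool y 19.16183337681006 z [ 0.0009  0.0004 -1.    ] F [-0.6378  0.5467  0.2735] -0.0045702925740037014 0.0
(array([ 22,  36, 130, 162,   0,   0,   0,   0,   0,   0,   0,   0,   0,
         4,  20,  33,  33,  39,  37,  34,  38,  33,  65]), array([0.08 , 0.085, 0.09 , 0.095, 0.1  , 0.105, 0.11 , 0.115, 0.12 ,
       0.125, 0.13 , 0.135, 0.14 , 0.145, 0.15 , 0.155, 0.16 , 0.165,
       0.17 , 0.175, 0.18 , 0.185, 0.19 , 0.195]))
[[0.55957823 0.08815716 0.14870183]
 [0.54688063 0.08655768 0.14906608]
 [0.56003619 0.08613417 0.14946279]
 [0.55012021 0.08843348 0.14999714]
 [0.55535024 0.08983375 0.15036441]
 [0.55334883 0.09030196 0.15092438]]
```

```bash
python3 -m crank '[[[0,-0.05,0,-0.8,0,0,0],[0,0,0,-0.6,0,0,0],[0,0,0,-0.3,0,0,0],[0,0,0,-0.3,0,0,0],[0,0,0,0,0,0,0]]]' >/dev/null; python3 s.py
```

```text
16.95 [0.5546 0.0787 0.09  ] tool y 19.16226159446158 z [-0.0002 -0.0001 -1.    ] F [ 0.4061 -0.0186  0.0354] -0.0016709640524120739 0.0
```

No contact at 0.090, so the pictures are right (tip about 38 mm above the reported TCP). I expect contact near a TCP z of 0.057.

```bash
python3 -m crank '[[[0,0,0,-0.8,0,0,0],[0,0,0,-0.8,0,0,0],[0,0,0,-0.6,0,0,0],[0,0,0,-0.4,0,0,0],[0,0,0,0,0,0,0]]]' >/dev/null; python3 s.py
python3 -m crank '[[[0,0,0,-0.3,0,0,0],[0,0,0,0,0,0,0]]]' >/dev/null; python3 s.py
python3 -m crank '[[[0,0,0,-0.3,0,0,0],[0,0,0,0,0,0,0]]]' >/dev/null; python3 s.py
```

```text
17.575 [0.5545 0.0787 0.0639] tool y 19.15810120226996 z [-0.0005 -0.0002 -1.    ] F [-0.1527 -0.2924  1.1618] -0.005014669690926682 0.0
17.825 [0.5546 0.0788 0.0611] tool y 19.16107683018865 z [-0.  0. -1.] F [-0.5124  0.5273 -0.3035] -0.0011481900388366775 0.0
18.075 [0.555  0.0788 0.0584] tool y 19.157547000211988 z [ 0.0006  0.0002 -1.    ] F [-0.4744  0.1456  4.0817] 0.0023513307728497434 1.6728593967854977
```

```bash
cat > k.py <<'E'
from h import *
c=eyes.camera_params("side")
F=[]
for i in range(2):
    p,d=eyes.camera("side");F.append(manip.get_obs()["ft_force"][2])
hsv=cv2.cvtColor(p,cv2.COLOR_RGB2HSV).astype(int);W=cloud(c,d)
m=(hsv[...,0]>8)&(hsv[...,0]<24)&(hsv[...,1]>150)&(np.hypot(W[...,0]-.555,W[...,1]-.081)<.03)&(W[...,2]>.05)
z=W[m][:,2];print("Fz",F,"disc z",len(z),np.percentile(z,[50,75,90]))
cv2.imwrite("pics/key.png",cv2.resize(p[265:335,270:330],None,fx=8,fy=8,interpolation=cv2.INTER_CUBIC)[:,:,::-1])
E
python3 k.py; python3 -m crank '[[[0,0,0,-0.3,0,0,0],[0,0,0,-0.3,0,0,0],[0,0,0,-0.2,0,0,0],[0,0,0,0,0,0,0],[0,0,0,0,0,0,0]]]' >/dev/null; python3 s.py; python3 k.py
```

```text
Fz [np.float64(3.0284760295175417), np.float64(2.9967571551163505)] disc z 81 [0.0928551  0.09397915 0.09515946]
18.8 [0.555  0.0788 0.0503] tool y 19.160661329776698 z [ 0.0006  0.0002 -1.    ] F [-0.4183 -0.4665  5.2945] -0.0013023422204333252 2.889273315668106
Fz [np.float64(4.9915329806952435), np.float64(6.359412434190658)] disc z 84 [0.08460685 0.08594425 0.08662911]
```

```bash
python3 -m crank '[[[0,0,0,-0.25,0,0,0],[0,0,0,-0.2,0,0,0],[0,0,0,0,0,0,0],[0,0,0,0,0,0,0]]]' >/dev/null; python3 s.py; python3 k.py
```

```text
19.4 [0.555  0.0788 0.046 ] tool y 19.161920030498074 z [ 0.0007  0.0003 -1.    ] F [-0.6388  0.0908  7.2534] -0.0018701829025064513 3.5445743247259998
Fz [np.float64(6.681438735973477), np.float64(7.2230771139574035)] disc z 89 [0.08001594 0.0818747  0.08297372]
```

View pics/key.png

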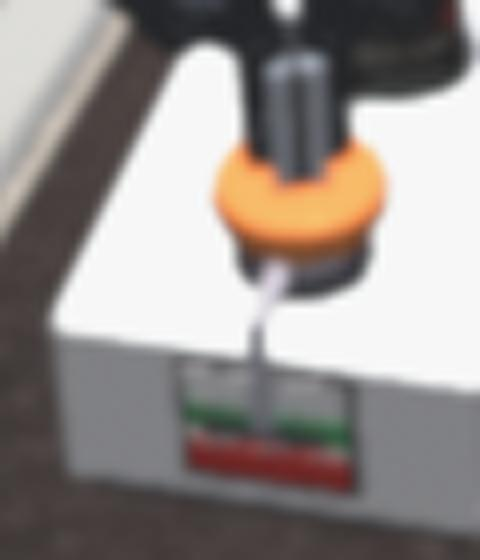

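The pointer bar (about (265,430) in the crop) is at the green band, slightly low because of parallax. The disc has moved about 12.5 mm at about 7 N, both mid-green. Holding.

```bash
python3 -m crank '[[[0,0,0,0,0,0,0],[0,0,0,0,0,0,0],[0,0,0,0,0,0,0],[0,0,0,0,0,0,0],[0,0,0,0,0,0,0],[0,0,0,0,0,0,0],[0,0,0,0,0,0,0],[0,0,0,0,0,0,0],[0,0,0,0,0,0,0],[0,0,0,0,0,0,0],[0,0,0,0,0,0,0],[0,0,0,0,0,0,0],[0,0,0,0,0,0,0],[0,0,0,0,0,0,0],[0,0,0,0,0,0,0],[0,0,0,0,0,0,0]]]'>/dev/null; python3 s.py
python3 -m crank '[[[0,0,0,0,0,0,0],[0,0,0,0,0,0,0],[0,0,0,0,0,0,0],[0,0,0,0,0,0,0],[0,0,0,0,0,0,0],[0,0,0,0,0,0,0],[0,0,0,0,0,0,0],[0,0,0,0,0,0,0],[0,0,0,0,0,0,0],[0,0,0,0,0,0,0],[0,0,0,0,0,0,0],[0,0,0,0,0,0,0],[0,0,0,0,0,0,0],[0,0,0,0,0,0,0],[0,0,0,0,0,0,0],[0,0,0,0,0,0,0]]]' >/dev/null; python3 s.py; python3 k.py; python3 -c "
from workcell import job;print(job.hand_in())"
```

```text
21.5 [0.555  0.0788 0.046 ] tool y 19.163384521306394 z [ 0.0007  0.0002 -1.    ] F [-0.7687 -0.8571  6.3622] 0.0014592529443628348 3.5450113359024726
23.5 [0.555  0.0788 0.046 ] tool y 19.16162047236241 z [ 0.0007  0.0003 -1.    ] F [-0.791   0.3586  6.766 ] -0.000555962379106392 3.5457225285313143
Fz [np.float64(6.69531935370532), np.float64(5.966424068071929)] disc z 84 [0.08029437 0.0818909  0.08283283]
the job is handed in; nothing more can be done
None
```

I handed the job in with the herb jar home in the well and the gripper still holding the key about 12.5 mm down, mid-green, after about 4 s there; no verdict came back.

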